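# Close the battery bay of a gas analyser

## Task

Close the open battery compartment of the gas analyser. Take its long battery cover by the grip bar, hook the cover's front lip into the slot under the compartment's rim while the other end is still raised, then swing that end down and press it gently until the catch snaps over it and the cover lies flush. The lip is thin plastic: feel it home, do not force it, and leave everything else on the table where it is.

Things in the scene. Friction and masses are not known exactly. Their poses are not given: they have to be found in the camera images.
- analyser: gas analyser, fixed, lying face up: grey plastic box 208 x 184 x 60 mm high, black rubber corners. Origin: on the table, middle of the well that takes the battery cassette. In its axes (x, y, z up; mm): cassette half y -60..49; display half y 49..124, up to z 62; handle to y 151. The open battery bay faces up in the cassette: slot under a rim at its -x end, spring catch at its +x end. The shut cover's axes agree with these
- battery_cover: battery cover, loose, grey plastic, 0.09 to 0.14 kg, lying outer face up, 135 x 72 mm. Origin: underside, under the plate's middle. In its axes (mm): plate x -62.5..62.5, |y| to 36, top z 8; front lip at the -x end; grip bar on top; at the +x end a notch with a tab (x 56..62, |y| below 11, z 0..3.2) for the catch. Shut, its plate is level and flush with the cassette's top
- bay_nominal (a point): centre of the battery bay's opening IF the cassette sat in mid-place (z 60). It sits on clamped rubber mounts, up to 7 mm fore or aft (analyser x) and up to 3.5 mm high or low; this is NOT in the measured poses; y and yaw are exact, and it does not yield. From the TRUE centre (mm): opening x -64..64, |y| to 38; rear wall from x 64; cells 13 below; ledges that carry the cover x -40..64, |y| 31..38, 8 below
- slot_nominal (a point): middle of the rim's top edge over the slot IF the cassette sat in mid-place (64 mm to -x of bay_nominal). From the true bay centre (mm): rim x -73..-64, top 4 thick; slot under it 4 to 10.5 below the top, ending at a wall at x -73.2. Hook with the cover's +x end raised 5 to 14 degrees: at 10 degrees the lip stops 0 to 1 mm short of that wall and goes home as the cover swings down
- sill_nominal (a point): point on the slot's floor, 10.5 mm below the cassette's top, IF the cassette sat in mid-place (54 mm to -x of bay_nominal). The true sill runs x -73..-44 from the true bay centre, |y| below 38: the lip's tip can be set down on it and slid under the rim. The bay leaves the cover 2 mm of play each side in y and about 1 mm each way in x; if not home in the slot it lands on the rear wall
- lip (a point): tip of the cover's stepped front lip, mid-width and mid-thickness (cover frame -72.5, 0, 1.6 mm); the lip is x -72.5..-62.5, |y| below 26, z 0..3.2, so its tip's under edge is 1.6 mm below this point. Tilted in the slot, the thin lip must not be squeezed or pushed with over 20 N: a wrong swing wedges it between rim and sill
- tab_end (a point): middle of the cover's rear end at the height of its top face (cover frame 62.5, 0, 8 mm); shut, it is level with the cover's other end
- grip_bar (a point): middle of the top of the cover's grip bar (cover frame -2.5, 0, 28 mm); the bar runs across the cover, 44 mm long in y, 12 mm thick in x (x -8.5..3.5), rising from z 8 to z 28; nothing else stands on the plate
- press_spot (a point): middle of the flat finely ribbed place on the cover's plate where it is pressed shut (cover frame 42, 0, 8 mm; free from x 6 to 56)
- catch (a joint): sprung catch (x 58..78 from the true bay centre, |y| below 11, rising 4 mm over the cassette's top): 0 = forward; grows to 0.006 m as pushed back to +x. The descending tab pushes it back 2 to 4 mm, then it springs to 0 over the tab. A hooked cover let go unsnapped rests on it, rear end about 8 mm high. To snap takes about 9 to 16 N on the press spot; keep under 25 N
- filter_cover: another cover, not wanted: 76 x 72 x 12 mm grey plate with a round slotted disc, no grip bar; origin under its centre
- flask_large: conical glass flask with cap and net, 100 mm wide, 191 mm high; origin under its centre
- flask_small: smaller conical glass flask, 82 mm wide, 156 mm high; origin under its centre
- granite: light rock about 85 x 65 x 45 mm; origin underneath
- ore: grey rock about 100 x 70 x 50 mm; origin underneath
- drill_core: stone cylinder 50 mm wide, 60 mm high, upright; origin under its centre
- screwdriver: screwdriver lying on the table; origin under its middle
Things that resemble listed ones, but are neither listed nor needed, are in the scene too. What is meant by the battery_cover is not green or turquoise, and is the smaller of those in its own colour.

How it is judged:
By the outcome, as a careful person would: the job done as asked, in the order asked, and still so for the second after the job is handed in, with the robot touching nothing.
It also fails if it takes over 61 s, if anything falls off the work surface, if the arm or the gripper's body presses on something with over 40 N, if the wrist force passes 120 N, or if a joint passes its speed limit or range.

## Robot

A 6-joint arm with a two-finger parallel gripper is mounted at the origin on the work surface. World frame = base frame: x ahead of the robot, y to its left, z up, the work surface at z = 0. Lengths are in m, angles in rad, forces in N, time in s.
With the tool pointing down it reaches from about 0.375 to 0.9 m from the base axis. Payload 3.1 kg.
Tool frame: the origin (TCP) lies at the very end of the fingers, on their centre line; the grasp point (between the pads) lies 19 mm behind it (grip_depth is the distance from the TCP to the grasp point, in m); z points along the fingers, y is the line along which they close (so a half turn about z gives the same grasp; the last joint's range is limited). The gripper opens to 85 mm and grips with 20 to 120 N. Pads are 22 mm wide; open, the fingers measure 114 mm over their backs; the gripper's body (76 mm by 85 mm) begins 54 mm behind the grasp point. The pads swing forward as they close: fully open they stand 13 mm farther back than shut.
Start: joints at [1.103, 0.527, 1.433, -0, 1.181, -0.178], TCP at [0.179, 0.599, 0.231] pointing down, gripper open.
Joint ranges: [-3.08, 3.08], [-0.75, 2.2], [0.22, 2.44], [-1.43, 4.57], [0, 2.65], [-2.85, 2.85]. Speed limits (rad/s): [2.79, 2.79, 3.14, 3.14, 3.14, 3.14].

## Interface

Orientations are given as a unit quaternion [x, y, z, w].
In Python, from station import * gives the robot as it stands.
- The arm moves only by the tool apply_moves, never from a script. Its argument "plan" is a list of rows, each a list of 7 numbers: the shift along the tool's x, y, z in m, then the turn, a rotation vector about the tool's x, y, z in rad, then the gripper command: -1 is fully open, 1 is shut, values between are in proportion. In form: [[dx, dy, dz, wx, wy, wz, jaw], ...]. A call has 1 to 8 rows; each row shifts and turns the commanded pose from where the row before left it, along the tool's axes as they then stand; what a row does not reach is not made up. A row lasts 1/8 s, in which the tool goes at most 62.5 mm and 10.7 degrees, less where a joint would pass 70% of its speed; a pose out of reach is approached as far as the arm can. A call is refused whole if a number of a shift passes 0.0625 or a number of a turn 0.188, either way. A call with a gripper value outside its range is refused whole. The fingers move at their own pace and stop on an object; "force" is the grip in N (left out, the last holds). Time passes only in rows, so rows that do not move let the fingers close. It gives the time, the measured TCP pose, the force, the opening and the grip force at its end, in the units of the state.
- sense(): the state, without advancing time (a new reading comes with each control period).
- snapshot(name): name is "scene" or "top" or "wrist"; returns the picture (400x640x3 uint8, red, green, blue); there is no depth.
- calibration(name): a dict with "camera_matrix" (3x3 intrinsics, pixels), "R" (3x3) and "t" (3): a world point X has camera coordinates R X + t; the wrist camera has in their place "mount" (4x4, takes a point from camera to tool coordinates, whose origin is the TCP and whose axes are the flange's). Camera axes: x right, y down, z forward; pixel columns grow to the right and rows downward; lengths in m; the calibration is good to about 2 mm. The wrist camera is an equidistant fisheye: a pixel r from the principal point sees the ray r / f radians off the axis. A picture is of the moment at which its call begins: read the wrist's pose just before it. calibration takes no time and is no camera call.
- sign_off(): hands the job in; it is judged then, once.
The state is a dict: "t": time; "q": joint angles; "qd": joint speeds; "tau": joint torques, N m; "tcp_pos": TCP position; "tool_rot": TCP orientation; "force": force on the tool from outside, world axes, zero at the start; "ft_torque": the same for the moment, N m; "finger_gap": opening from 0.0 (shut) to 1.0 (fully open); "gripper_force": force on a finger pad.
Only numpy, scipy, OpenCV 4.12 (cv2) and the standard library are available. Lean on these libraries where they do the work, as an engineer would, in place of code of your own. Each camera call takes 0.05 s, during which the arm holds its last target. There are 200 camera calls.

## Working session

There is one attempt and no reset: what is moved stays moved. The work goes in short steps, Python scripts to look and compute and a tool call to move; the robot and the scene stay as the last step left them, time stands still between calls to the robot, and variables do not carry over. Pictures are saved under pics/ and viewed, at most 10 in all, crops included, and the job is handed in when it is done.

Besides the shell and the picture viewer there is one more tool, called after "Emit:" by a JSON object that holds its "api" and its "payload". apply_moves: Moves the arm, as the interface text tells. Its arguments: {"type":"object","properties":{"plan":{"type":"array"},"force":{"type":"number"}},"required":["plan"]}

```bash
mkdir -p pics; ls; python3 - <<'E'
from station import *
import cv2,numpy as np
a=snapshot("scene");b=snapshot("top")
cv2.imwrite("pics/scene.png",a[:,:,::-1]);cv2.imwrite("pics/top.png",b[:,:,::-1])
np.set_printoptions(precision=4,suppress=True)
for n in("scene","top","wrist"):print(n,calibration(n))
print(sense())
E
```

```text
pics
scene {'camera_matrix': array([[412.1287,   0.    , 317.126 ],
       [  0.    , 412.1287, 203.9124],
       [  0.    ,   0.    ,   1.    ]]), 'R': array([[-0.8719,  0.4897,  0.0091],
       [ 0.4236,  0.7632, -0.488 ],
       [-0.2459, -0.4216, -0.8728]]), 't': array([ 0.3787, -0.3175,  1.4844])}
top {'camera_matrix': array([[488.7091,   0.    , 324.4706],
       [  0.    , 488.7091, 197.1542],
       [  0.    ,   0.    ,   1.    ]]), 'R': array([[ 0.0234, -0.9997,  0.0122],
       [-0.9841, -0.0252, -0.1759],
       [ 0.1761, -0.0079, -0.9843]]), 't': array([0.1392, 0.5301, 1.515 ])}
wrist {'camera_matrix': array([[309.7069,   0.    , 326.0801],
       [  0.    , 309.7069, 201.0228],
       [  0.    ,   0.    ,   1.    ]]), 'mount': array([[-0.0002, -0.9505, -0.3107,  0.0793],
       [ 1.    , -0.0005,  0.001 , -0.0003],
       [-0.0011, -0.3107,  0.9505, -0.1429],
       [ 0.    ,  0.    ,  0.    ,  1.    ]])}
{'t': 0.1, 'q': array([ 1.1025,  0.5284,  1.4338, -0.    ,  1.1814, -0.1785]), 'qd': array([ 0.0009, -0.0026, -0.0049,  0.0008,  0.0006,  0.0007]), 'tau': array([ -0.0001, -44.3311, -17.8587,  -0.0003,   0.004 ,  -0.    ]), 'tcp_pos': array([0.1783, 0.5984, 0.2304]), 'tool_rot': array([ 0.1444,  0.9895, -0.0009, -0.0003]), 'force': array([ 0.1163, -0.6656, -0.5079]), 'ft_torque': array([-0.0397,  0.0028,  0.0081]), 'gripper_force': 0.0, 'finger_gap': 1.0009239761445365}
```

```bash
python3 -c "
import cv2,numpy as np
a=cv2.imread('pics/scene.png');b=cv2.imread('pics/top.png')
b=cv2.resize(b,(800,500));cv2.imwrite('pics/topb.png',b);cv2.imwrite('pics/sceneb.png',cv2.resize(a,(800,500)))"
```

```text
(no output)
```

View pics/topb.png

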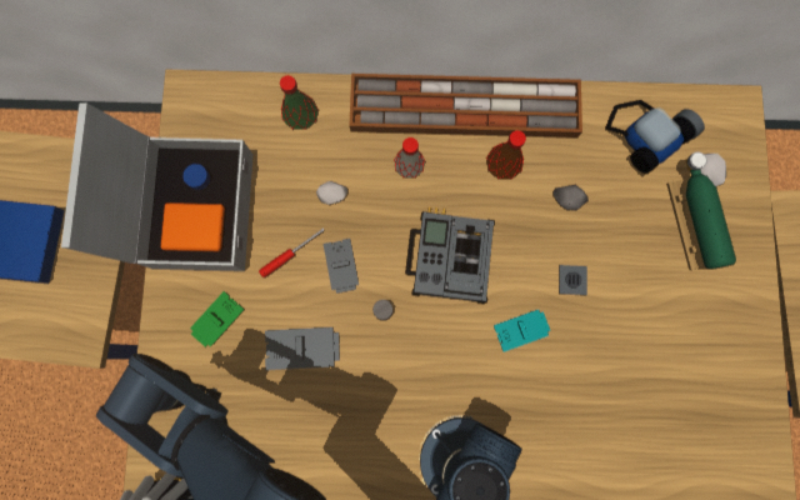

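View pics/sceneb.png

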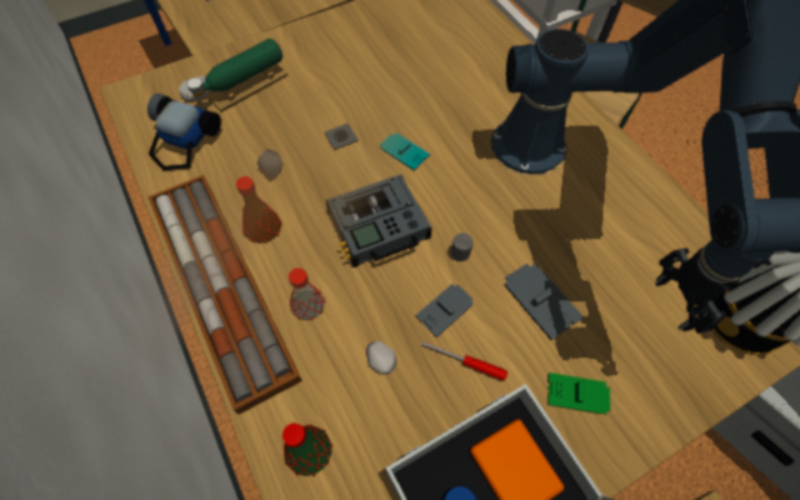

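The picture shows two grey grip-bar covers in the 800x500 top view, at (341,264) and (302,348), plus a green one at (217,319) and a turquoise one at (522,330). The target is the smaller grey one at (341,264). The filter cover is at (573,280). The analyser is at (453,256), with its bay on the right side and its handle to the left (+y). I'll confirm with an enlarged crop.

```bash
cat > h.py <<'E'
import numpy as np,cv2
from scipy.spatial.transform import Rotation as Ro
from station import *
np.set_printoptions(precision=4,suppress=True)
def ray(n,uv,s=None):
    c=calibration(n);K=c["camera_matrix"];uv=np.asarray(uv,float)
    x=(uv[0]-K[0,2])/K[0,0];y=(uv[1]-K[1,2])/K[1,1]
    if n!="wrist":
        d=c["R"].T@np.array([x,y,1]);return -c["R"].T@c["t"],d/np.linalg.norm(d)
    r=np.hypot(x,y);d=np.array([x/r*np.sin(r),y/r*np.sin(r),np.cos(r)])
    M=c["mount"];R=Ro.from_quat(s["tool_rot"]).as_matrix()
    return s["tcp_pos"]+R@M[:3,3],R@M[:3,:3]@d
def plane(n,uv,z,s=None):
    o,d=ray(n,uv,s);return o+d*(z-o[2])/d[2]
def cross(*rays):
    A=sum(np.eye(3)-np.outer(d,d) for o,d in rays);b=sum((np.eye(3)-np.outer(d,d))@o for o,d in rays)
    return np.linalg.solve(A,b)
def proj(n,X,s=None):
    c=calibration(n);K=c["camera_matrix"]
    if n!="wrist":
        p=K@(c["R"]@X+c["t"]);return p[:2]/p[2]
    R=Ro.from_quat(s["tool_rot"]).as_matrix();M=c["mount"]
    p=M[:3,:3].T@(R.T@(np.asarray(X)-s["tcp_pos"])-M[:3,3]);th=np.arctan2(np.hypot(*p[:2]),p[2]);k=th/np.hypot(*p[:2])
    return np.array([K[0,2]+K[0,0]*p[0]*k,K[1,2]+K[0,0]*p[1]*k])
E
python3 -c "
from h import *
b=cv2.imread('pics/top.png');a=cv2.imread('pics/scene.png')
f=lambda i,x,y,w,h,k:cv2.resize(i[y:y+h,x:x+w],None,fx=k,fy=k,interpolation=cv2.INTER_CUBIC)
L=f(b,235,185,90,75,4.4); R=f(b,320,160,90,90,4.4)
L2=f(a,325,215,70,60,5.6); R2=f(a,255,130,100,90,3.3)
C=np.zeros((600,800,3),np.uint8)
for im,x,y in((L,0,0),(R[:330],400,0),(L2[:265],0,335),(R2[:265],400,335)):
  C[y:y+im.shape[0],x:x+im.shape[1]]=im[:600-y,:800-x]
cv2.imwrite('pics/crop1.png',C)
print(plane('top',(341*.8,264*.8),.01),plane('scene',(445*.8,310*.8),.01),plane('top',(453*.8,256*.8),.06),plane('scene',(378*.8,218*.8),.06))
"
```

```text
[0.4824 0.3186 0.01  ] [0.4847 0.3244 0.01  ] [0.5026 0.0319 0.06  ] [0.5147 0.0481 0.06  ]
```

View pics/crop1.png

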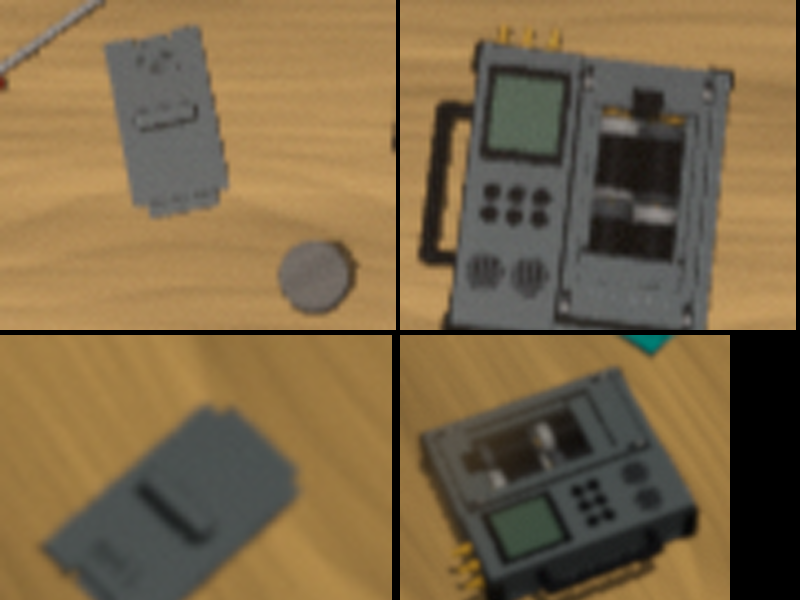

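The crop confirms it: the smaller grey cover has its lip at the bottom (185,210) and its notch and ribs at the top (155,40), so cover +x is roughly world +X at about +10° yaw. In the analyser, the catch is at the top (648,100) and the rim at the bottom, so its yaw is about -7°. Next I move above the cover.

```bash
cat >> h.py <<'E'
def down(yaw,tilt=0):  # tool y along yaw, z down, x=left; tilt>0 raises the +y side
    c,s=np.cos(yaw),np.sin(yaw)
    return Ro.from_matrix(np.array([[-s,c,0],[c,s,0],[0,0,-1.]]).T.T)*Ro.from_euler('x',-tilt)
def plan(P,R,N):
    s=sense();p=s["tcp_pos"];q=Ro.from_quat(s["tool_rot"]);dw=(q.inv()*R).as_rotvec()
    for i in range(N):
        qi=q*Ro.from_rotvec(dw*i/N);print(np.round(qi.inv().apply((np.asarray(P)-p)/N),4).tolist(),np.round(dw/N,4).tolist())
E
python3 -c "
from h import *
print(down(.17).as_matrix());s=sense();print(Ro.from_quat(s['tool_rot']).as_matrix())
plan([.47,.32,.24],down(.17),8)"
```

```text
[[-0.1692  0.9856  0.    ]
 [ 0.9856  0.1692  0.    ]
 [ 0.      0.     -1.    ]]
[[-0.9583  0.2857 -0.0008]
 [ 0.2857  0.9583 -0.0017]
 [ 0.0003 -0.0019 -1.    ]]
[-0.0449, -0.0229, -0.0012] [-0.0002, 0.0001, 0.1389]
[-0.0476, -0.0165, -0.0012] [-0.0002, 0.0001, 0.1389]
[-0.0495, -0.0097, -0.0012] [-0.0002, 0.0001, 0.1389]
[-0.0503, -0.0028, -0.0012] [-0.0002, 0.0001, 0.1389]
[-0.0502, 0.0042, -0.0012] [-0.0002, 0.0001, 0.1389]
[-0.0492, 0.0111, -0.0012] [-0.0002, 0.0001, 0.1389]
[-0.0472, 0.0178, -0.0012] [-0.0002, 0.0001, 0.1389]
[-0.0442, 0.0242, -0.0012] [-0.0002, 0.0001, 0.1389]
```

Emit:
{"api": "apply_moves", "payload": {"plan": [[-0.045, -0.023, -0.001, 0, 0, 0.139, -1], [-0.048, -0.016, -0.001, 0, 0, 0.139, -1], [-0.05, -0.01, -0.001, 0, 0, 0.139, -1], [-0.05, -0.003, -0.001, 0, 0, 0.139, -1], [-0.05, 0.004, -0.001, 0, 0, 0.139, -1], [-0.049, 0.011, -0.001, 0, 0, 0.139, -1], [-0.047, 0.018, -0.001, 0, 0, 0.139, -1], [-0.044, 0.024, -0.001, 0, 0, 0.139, -1]]}}

```text
t: 1.1
tcp_pos: [0.471, 0.3193, 0.239]
tool_rot: [0.647, 0.763, -0.0, -0.0]
force: [0.2, 0.7, 1.1]
finger_gap: 1.001
gripper_force: 0.0
```

Emit:
{"api": "apply_moves", "payload": {"plan": [[0, 0, 0, 0, 0, 0, -1], [0, 0, 0, 0, 0, 0, -1]]}}

```text
t: 1.35
tcp_pos: [0.4695, 0.3205, 0.2388]
tool_rot: [0.645, 0.764, -0.001, -0.001]
force: [-0.6, -0.7, 0.5]
finger_gap: 1.005
gripper_force: 0.0
```

```bash
python3 -c "
from h import *
s=sense();print(s);import pickle
im=snapshot('wrist')[:,:,::-1];pickle.dump(s,open('w1.pkl','wb'));cv2.imwrite('pics/w1.png',im)
b=snapshot('top')[:,:,::-1];cv2.imwrite('pics/top2.png',b)
cv2.imwrite('pics/w1b.png',cv2.resize(im,(800,500)))"
```

```text
{'t': 1.35, 'q': array([0.4022, 0.4431, 1.5672, 0.0006, 1.133 , 0.233 ]), 'qd': array([ 0.0261, -0.0065,  0.008 , -0.0012,  0.0003,  0.0025]), 'tau': array([ -0.9177, -39.4345, -17.3994,  -0.0494,  -0.0345,   0.0011]), 'tcp_pos': array([0.4695, 0.3205, 0.2388]), 'tool_rot': array([ 0.6449,  0.7642, -0.0006, -0.0006]), 'force': array([-0.646 , -0.6952,  0.5058]), 'ft_torque': array([-0.0419, -0.0289, -0.0323]), 'gripper_force': 0.0, 'finger_gap': 1.0053717133524158}
```

View pics/w1b.png

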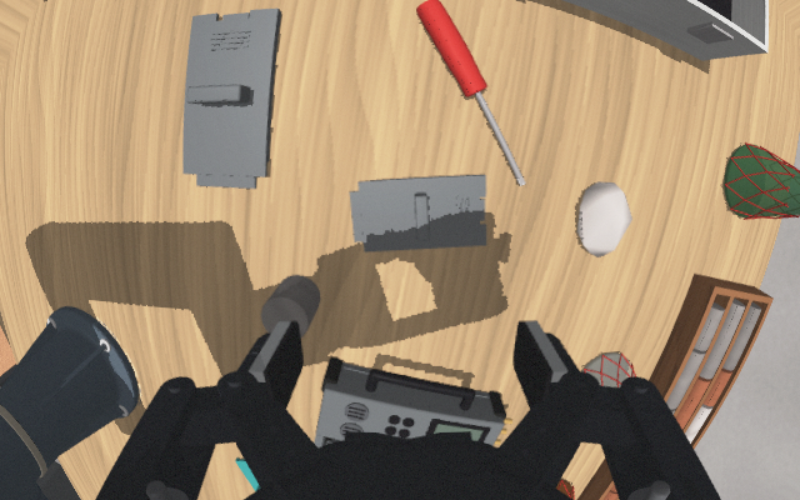

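The wrist view shows the target cover at (420,212) in 800x500, lip on the left (355,215), notch on the right (486,210) and bar at (421,210). I'll measure it from this view and the top view using masks.

```bash
cat > m.py <<'E'
from h import *
import pickle
def cover(n,img,seed,s=None,z=.008):
    h=cv2.cvtColor(img,cv2.COLOR_BGR2HSV);m=((h[:,:,1]<70)).astype(np.uint8)
    m=cv2.morphologyEx(m,cv2.MORPH_OPEN,np.ones((3,3)))
    k,l=cv2.connectedComponents(m);c,_=cv2.findContours((l==l[seed[1],seed[0]]).astype(np.uint8),0,1)
    c=max(c,key=len)[:,0];w=np.array([plane(n,p,z,s)[:2] for p in c])
    r=cv2.minAreaRect((w*1000).astype(np.float32));return r,c
if __name__=="__main__":
    s=pickle.load(open('w1.pkl','rb'))
    w=cv2.imread('pics/w1.png');t=cv2.imread('pics/top.png');sc=cv2.imread('pics/scene.png')
    for n,i,sd,ss in(("wrist",w,(310,165),s),("top",t,(270,205),None),("scene",sc,(352,252),None)):
        r,c=cover(n,i,sd,ss);print(n,r)
    hw=cv2.cvtColor(w,cv2.COLOR_BGR2HSV);print(hw[165,(300,310,340)],hw[190,330],hw[215,300])
    # grip bar top centre: wrist vs top
    cw=w[135:205,270:400];ct=t[190:245,255:295];cs=sc[220:285,325:400]
    C=np.zeros((600,800,3),np.uint8)
    for im,k,x,y in((cw,6,0,0),(ct,5.4,0,425-5)):
        im=cv2.resize(im,None,fx=k,fy=k,interpolation=cv2.INTER_CUBIC);im=im[:600-y,:800-x];C[y:y+im.shape[0],x:x+im.shape[1]]=im
    ct=cv2.resize(ct[:45],None,fx=4,fy=4,interpolation=cv2.INTER_CUBIC);C[420:]=0;C[420:600,:160]=ct
    a=cv2.resize(t[160:205,335:400],None,fx=4,fy=4,interpolation=cv2.INTER_CUBIC);C[420:600,200:460]=a
    a=cv2.resize(t[205:250,335:400],None,fx=4,fy=4,interpolation=cv2.INTER_CUBIC);C[420:600,480:740]=a
    cv2.imwrite('pics/crop2.png',C)
E
python3 m.py
```

```text
wrist ((480.97344970703125, 319.07440185546875), (135.00596618652344, 73.60648345947266), 13.037771224975586)
top ((479.2359313964844, 319.36431884765625), (133.81163024902344, 71.05116271972656), 12.920671463012695)
scene ((480.9972839355469, 320.08148193359375), (130.52157592773438, 70.6976089477539), 13.159855842590332)
[[103  12 147]
 [ 95  11 144]
 [114   9 140]] [113  13  79] [ 17  94 133]
```

View pics/crop2.png

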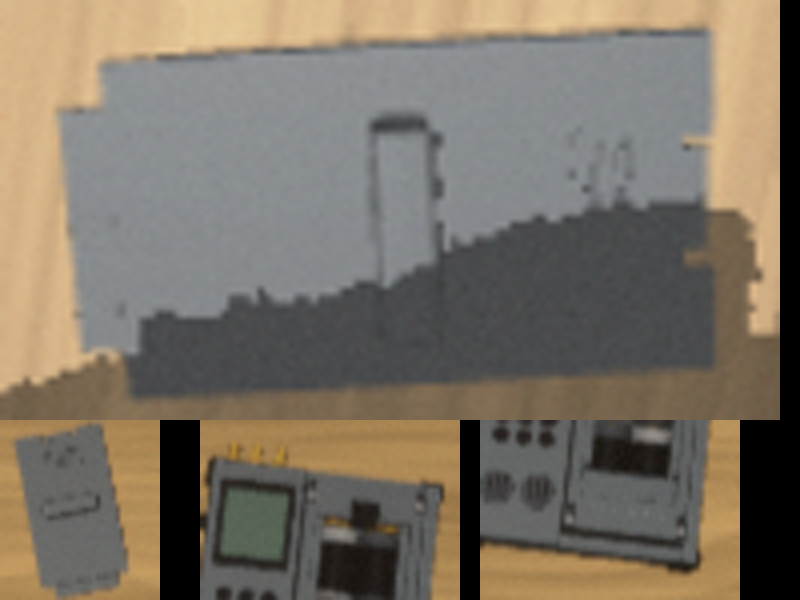

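The three views agree: yaw is 13°, rectangle centre (480.5, 319.3) mm, size 135 x 72. The crop shows the bar, lip and notch clearly. The bar should be at about (0.483, 0.320).

```bash
python3 -c "
from h import *
import pickle
s=pickle.load(open('w1.pkl','rb'))
w=ray('wrist',(336.8,156.7),s);t=ray('top',(266.3,211.8));print('bar +y end top',cross(w,t))
plan([.483,.32,.012],down(.2275),5)"
```

```text
bar +y end top [0.4791 0.3387 0.0175]
[-0.0007, 0.0028, 0.0454] [-0.0002, -0.0, -0.0114]
[-0.0008, 0.0028, 0.0454] [-0.0002, -0.0, -0.0114]
[-0.0008, 0.0027, 0.0454] [-0.0002, -0.0, -0.0114]
[-0.0008, 0.0027, 0.0454] [-0.0002, -0.0, -0.0114]
[-0.0009, 0.0027, 0.0454] [-0.0002, -0.0, -0.0114]
```

Emit:
{"api": "apply_moves", "payload": {"plan": [[-0.001, 0.003, 0.045, 0, 0, -0.012, -1], [-0.001, 0.003, 0.045, 0, 0, -0.012, -1], [-0.001, 0.003, 0.045, 0, 0, -0.012, -1], [-0.001, 0.002, 0.045, 0, 0, -0.011, -1], [0, 0.002, 0.03, 0, 0, -0.01, -1], [0, 0, 0.015, 0, 0, 0, -1], [0, 0, 0, 0, 0, 0, -1]], "force": 50}}

```text
t: 2.33
tcp_pos: [0.4826, 0.3197, 0.0137]
tool_rot: [0.622, 0.783, -0.001, -0.0]
force: [0.0, 0.7, 0.9]
finger_gap: 0.999
gripper_force: 0.0
```

Emit:
{"api": "apply_moves", "payload": {"plan": [[0, 0, 0.002, 0, 0, 0, -0.3], [0, 0, 0, 0, 0, 0, 0.2], [0, 0, 0, 0, 0, 0, 0.5], [0, 0, 0, 0, 0, 0, 1], [0, 0, 0, 0, 0, 0, 1], [0, 0, 0, 0, 0, 0, 1], [0, 0, 0, 0, 0, 0, 1], [0, 0, 0, 0, 0, 0, 1]], "force": 60}}

```text
t: 3.32
tcp_pos: [0.484, 0.3193, 0.013]
tool_rot: [0.623, 0.782, 0.0, 0.0]
force: [0.1, -0.2, 5.8]
finger_gap: 0.122
gripper_force: 61.5
```

```bash
python3 -c "
from h import *
s=sense();print(s['tcp_pos'])
P=[plane('top',(320+(x-400)/4.4,160+y/4.4),.06) for x,y in((588,255),(680,265),(600,110),(690,122))]
print(np.array(P))
print('bar bias, plan lift');c=np.mean(P,0);print(c)
a,b,cc,d=P;v=cc-a+d-b;print('yaw',np.arctan2(v[1],v[0]))
"
```

```text
[0.484  0.3193 0.013 ]
[[ 0.4607  0.0304  0.06  ]
 [ 0.4551 -0.0354  0.06  ]
 [ 0.5667  0.0228  0.06  ]
 [ 0.5595 -0.0424  0.06  ]]
bar bias, plan lift
[ 0.5105 -0.0062  0.06  ]
yaw -0.06972648548599068
```

Emit:
{"api": "apply_moves", "payload": {"plan": [[0, 0, -0.005, 0, 0, 0, 1], [0, 0, -0.02, 0, 0, 0, 1], [0, 0, -0.04, 0, 0, 0, 1], [0, 0, -0.05, 0, 0, 0, 1], [0, 0, -0.05, 0, 0, 0, 1], [0, 0, -0.05, 0, 0, 0, 1], [0, 0, -0.05, 0, 0, 0, 1], [0, 0, 0, 0, 0, 0, 1]]}}

```text
t: 4.32
tcp_pos: [0.4859, 0.3202, 0.2819]
tool_rot: [0.623, 0.782, 0.004, 0.002]
force: [1.0, 0.5, -2.0]
finger_gap: 0.122
gripper_force: 60.6
```

```bash
python3 -c "
from h import *
plan([.50,-.13,.29],down(-.07),10)"
```

```text
[-0.0442, -0.0087, -0.001] [0.001, -0.0003, 0.0296]
[-0.0444, -0.0074, -0.0009] [0.001, -0.0003, 0.0296]
[-0.0446, -0.0061, -0.0009] [0.001, -0.0003, 0.0296]
[-0.0448, -0.0048, -0.0009] [0.001, -0.0003, 0.0296]
[-0.0449, -0.0034, -0.0009] [0.001, -0.0003, 0.0296]
[-0.045, -0.0021, -0.0009] [0.001, -0.0003, 0.0296]
[-0.045, -0.0008, -0.0009] [0.001, -0.0003, 0.0296]
[-0.045, 0.0006, -0.0008] [0.001, -0.0003, 0.0296]
[-0.045, 0.0019, -0.0008] [0.001, -0.0003, 0.0296]
[-0.0449, 0.0032, -0.0008] [0.001, -0.0003, 0.0296]
```

Emit:
{"api": "apply_moves", "payload": {"plan": [[-0.044, -0.009, -0.001, 0.001, 0, 0.03, 1], [-0.044, -0.008, -0.001, 0.001, 0, 0.03, 1], [-0.045, -0.006, -0.001, 0.001, 0, 0.03, 1], [-0.045, -0.005, -0.001, 0.001, 0, 0.03, 1], [-0.045, -0.003, -0.001, 0.001, 0, 0.03, 1], [-0.045, -0.002, -0.001, 0.001, 0, 0.03, 1], [-0.045, -0.001, -0.001, 0.001, 0, 0.03, 1], [-0.045, 0.001, -0.001, 0.001, 0, 0.03, 1]]}}

```text
t: 5.32
tcp_pos: [0.4929, -0.0422, 0.2839]
tool_rot: [0.712, 0.702, -0.004, -0.004]
force: [0.7, 0.4, -1.2]
finger_gap: 0.119
gripper_force: 60.6
```

Emit:
{"api": "apply_moves", "payload": {"plan": [[-0.045, 0.002, -0.001, 0.001, 0, 0.03, 1], [-0.045, 0.003, -0.001, 0.001, 0, 0.03, 1], [0, 0, 0, 0, 0, 0, 1], [0, 0, 0, 0, 0, 0, 1]]}}

```text
t: 5.82
tcp_pos: [0.4955, -0.1304, 0.2862]
tool_rot: [0.733, 0.68, -0.004, -0.005]
force: [-1.1, 0.8, -1.0]
finger_gap: 0.119
gripper_force: 60.6
```

```bash
python3 -c "
from h import *
s=sense();print(s);import pickle
im=snapshot('wrist')[:,:,::-1];pickle.dump(s,open('w2.pkl','wb'));cv2.imwrite('pics/w2.png',im)
cv2.imwrite('pics/w2b.png',cv2.resize(im,(800,500),interpolation=cv2.INTER_CUBIC))"
```

```text
{'t': 5.825, 'q': array([-0.4731,  0.3147,  1.6336, -0.005 ,  1.2054, -0.3968]), 'qd': array([ 0.0242, -0.0124,  0.0011, -0.0015,  0.0007,  0.0002]), 'tau': array([ -0.7649, -34.4956, -18.6212,  -0.0639,  -0.0039,  -0.0006]), 'tcp_pos': array([ 0.4955, -0.1304,  0.2862]), 'tool_rot': array([ 0.7329,  0.6803, -0.0042, -0.0049]), 'force': array([-1.1388,  0.7824, -1.0181]), 'ft_torque': array([ 0.0615,  0.0331, -0.0684]), 'gripper_force': 60.594316720962524, 'finger_gap': 0.1192839017582898}
```

View pics/w2b.png

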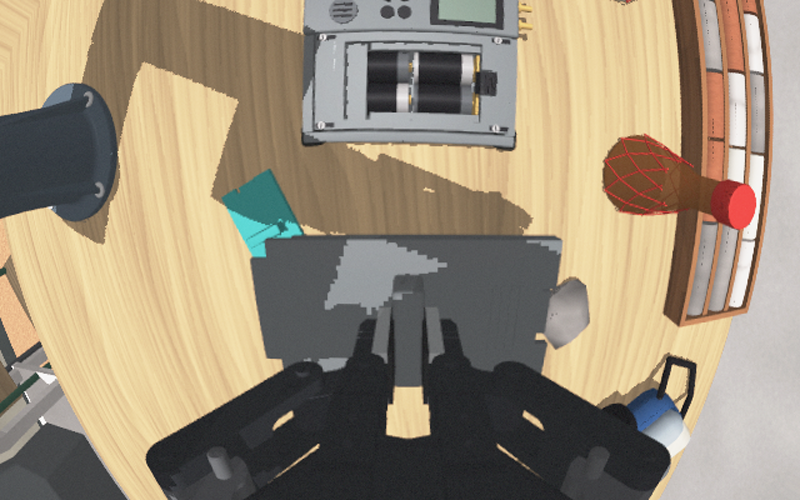

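The wrist view shows the cover in hand, lip left at (258,305) and notch right at (555,300). The bay is at (425,85), with the catch at (487,83) and the rim on the left near (350,85). I'll enlarge the bay.

```bash
python3 -c "
import cv2
i=cv2.imread('pics/w2.png')[15:120,240:425]
cv2.imwrite('pics/crop3.png',cv2.resize(i,None,fx=4.3,fy=4.3,interpolation=cv2.INTER_CUBIC))"
```

```text
(no output)
```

View pics/crop3.png

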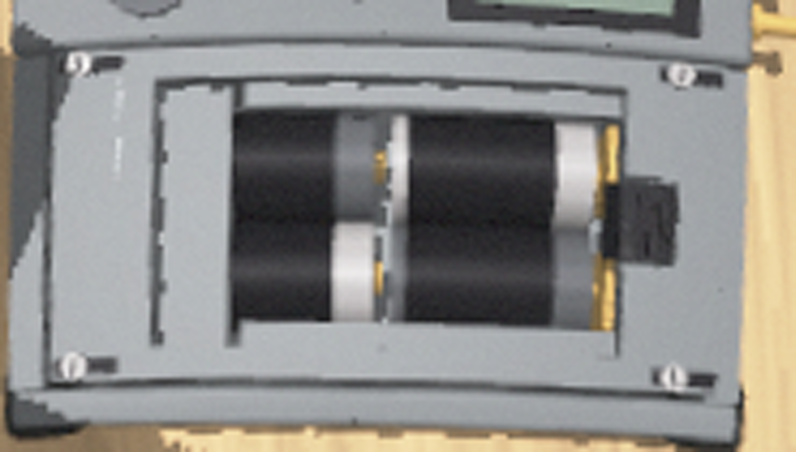

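The crop shows the rim edge at x≈154, the sill band from 160 to 232, cells from 232 to 600, the rear wall at x≈626, and the catch at (645,222). The opening runs from y≈85 to y≈348.

```bash
python3 -c "
from h import *
import pickle
s=pickle.load(open('w2.pkl','rb'))
f=lambda x,y:(240+x/4.3,15+y/4.3)
for z in(.0565,.06,.0635):
  P=np.array([plane('wrist',f(*p),z,s) for p in((154,84),(154,345),(627,92),(619,353))]);c=P.mean(0)
  x=P[2]+P[3]-P[0]-P[1];y=P[0]+P[2]-P[1]-P[3]
  print(z,c[:2],'L',np.hypot(*x[:2])/2,np.hypot(*y[:2])/2,'yaw',np.arctan2(x[1],x[0]),np.arctan2(-y[0],y[1]))
f2=lambda x,y:f(x,y)
P=np.array([plane('wrist',f(*p),.06,s) for p in((50,55),(48,385),(745,60),(735,400),(20,420),(740,432))]);print(P[:,:2])
# cover in hand: lip corners/rear
g=lambda x,y:(x*.8,y*.8)
c=s['tcp_pos'];q=Ro.from_quat(s['tool_rot'])
print('tool y yaw',np.arctan2(*q.apply([0,1,0])[[1,0]]),q.apply([0,0,1]))
for n,p in(('rear+y',(562,238)),('front+y',(271,238)),('lip+y',(252,256)),('lip-y',(267,357))):
  for z in(-.003,):
    o,d=ray('wrist',g(*p),s);ol=q.inv().apply(o-c);dl=q.inv().apply(d);k=(.003-ol[2])/dl[2];print(n,ol+k*dl)
"

```

```text
0.0565 [ 0.5075 -0.0038] L 0.1297624220705422 0.07521905920331917 yaw -0.0899214114421223 -0.08901944236898326
0.06 [ 0.5074 -0.0043] L 0.1285435578297058 0.0745125232121642 yaw -0.08992141144212241 -0.08901944236898306
0.0635 [ 0.5074 -0.0047] L 0.12732469358886941 0.07380598722100923 yaw -0.08992141144212241 -0.08901944236898283
[[ 0.4177  0.0518]
 [ 0.4094 -0.0433]
 [ 0.6097  0.0368]
 [ 0.6002 -0.0612]
 [ 0.4003 -0.0522]
 [ 0.6013 -0.0703]]
tool y yaw -0.0744577825489566 [-0.0129  0.0014 -0.9999]
rear+y [0.0376 0.0643 0.003 ]
front+y [ 0.0376 -0.0555  0.003 ]
lip+y [ 0.0298 -0.0651  0.003 ]
lip-y [-0.0205 -0.0658  0.003 ]
```

```bash
cat >> h.py <<'E'
YAW=-.0895;C=np.array([.5074,-.0043,.060]);AX=np.array([np.cos(YAW),np.sin(YAW),0]);AY=np.array([-AX[1],AX[0],0])
TIP=np.array([0,-.070,.013])   # lip tip under edge in tool
def tcp_for_tip(x,z,tilt,y=0):
    R=down(YAW,tilt);return C+AX*x+AY*y+[0,0,z]-R.apply(TIP),R
def where():
    s=sense();q=Ro.from_quat(s["tool_rot"]);p=s["tcp_pos"];t=p+q.apply(TIP)-C
    ty=q.apply([0,1,0]);tx=q.apply([1,0,0])
    print("t",s["t"],"tip x,y,z mm",1e3*np.array([t@AX,t@AY,t[2]]),"tilt deg",np.degrees(np.arcsin(ty[2])),"roll",np.degrees(np.arcsin(tx[2])),"yaw err",np.degrees(np.arctan2(ty[1],ty[0])-YAW),"F",[s["force"]@AX,s["force"]@AY,s["force"][2]],"T",s["ft_torque"],"gap",s["finger_gap"],s["gripper_force"])
E
python3 -c "
from h import *
where();P,R=tcp_for_tip(-.057,.03,.175);print(P);plan(P,R,8)"
```

```text
t 5.875 tip x,y,z mm [ -70.6711 -127.345   214.3209] tilt deg -0.7159423184816729 roll 0.009887095310853671 yaw err 0.9227141770514738 F [np.float64(-0.5435249662610541), np.float64(0.4872044618603203), np.float64(-1.2066849002833064)] T [-0.042   0.0497  0.0456] gap 0.11973933474231235 60.59419512748718
[ 0.517  -0.0052  0.115 ]
[0.0158, 0.0018, 0.0214] [-0.0234, -0.0002, 0.002]
[0.0158, 0.0013, 0.0214] [-0.0234, -0.0002, 0.002]
[0.0158, 0.0007, 0.0215] [-0.0234, -0.0002, 0.002]
[0.0158, 0.0002, 0.0215] [-0.0234, -0.0002, 0.002]
[0.0158, -0.0003, 0.0215] [-0.0234, -0.0002, 0.002]
[0.0158, -0.0009, 0.0215] [-0.0234, -0.0002, 0.002]
[0.0158, -0.0014, 0.0214] [-0.0234, -0.0002, 0.002]
[0.0158, -0.0019, 0.0214] [-0.0234, -0.0002, 0.002]
```

Emit:
{"api": "apply_moves", "payload": {"plan": [[0.024, 0.002, 0.012, -0.0234, 0, 0.002, 1], [0.024, 0.001, 0.012, -0.0234, 0, 0.002, 1], [0.024, 0.001, 0.018, -0.0234, 0, 0.002, 1], [0.022, 0, 0.024, -0.0234, 0, 0.002, 1], [0.016, 0, 0.026, -0.0234, 0, 0.002, 1], [0.011, -0.001, 0.028, -0.0234, 0, 0.002, 1], [0.005, -0.002, 0.028, -0.0234, 0, 0.002, 1], [0, -0.002, 0.023, -0.0234, 0, 0.002, 1]]}}

```text
t: 6.88
tcp_pos: [0.519, -0.0046, 0.1155]
tool_rot: [0.734, 0.673, 0.06, 0.065]
force: [-0.1, 0.3, -1.6]
finger_gap: 0.122
gripper_force: 60.6
```

Emit:
{"api": "apply_moves", "payload": {"plan": [[0, 0, 0, 0, 0, 0, 1], [0, 0, 0, 0, 0, 0, 1]]}}

```text
t: 7.12
tcp_pos: [0.5204, -0.0062, 0.1172]
tool_rot: [0.735, 0.672, 0.06, 0.066]
force: [0.2, -1.1, -1.7]
finger_gap: 0.118
gripper_force: 60.5
```

```bash
python3 -c "
from h import *
where();P,R=tcp_for_tip(-.057,.0,.175);print(P);plan(P,R,1)
s=sense();im=snapshot('wrist')[:,:,::-1];cv2.imwrite('pics/w3.png',im[:, :]);print(s['tcp_pos'],s['tool_rot'])
sc=snapshot('scene')[:,:,::-1];print(proj('scene',C))
a=cv2.resize(im,None,fx=.9,fy=.9)
b=cv2.resize(sc[120:215,230:370],None,fx=4,fy=4,interpolation=cv2.INTER_CUBIC)[:240]
o=np.zeros((600,800,3),np.uint8);o[:360,:576]=a;o[360:600,:560]=b;cv2.imwrite('pics/v3.png',o)
"
```

```text
t 7.125 tip x,y,z mm [-53.5017  -0.8402  31.976 ] tilt deg 10.207933782529818 roll -0.013474469749319186 yaw err 0.05277366937407522 F [np.float64(0.26028580773051646), np.float64(-1.1153862240651253), np.float64(-1.6709175613173561)] T [-0.0038  0.161   0.0338] gap 0.11840606681792615 60.511837005615234
[ 0.517  -0.0052  0.085 ]
[0.0008, -0.0091, 0.0311] [0.0032, 0.0001, 0.0009]
[ 0.5204 -0.0062  0.1172] [0.7348 0.6724 0.06   0.0657]
[296.5776 161.3687]
```

View pics/v3.png

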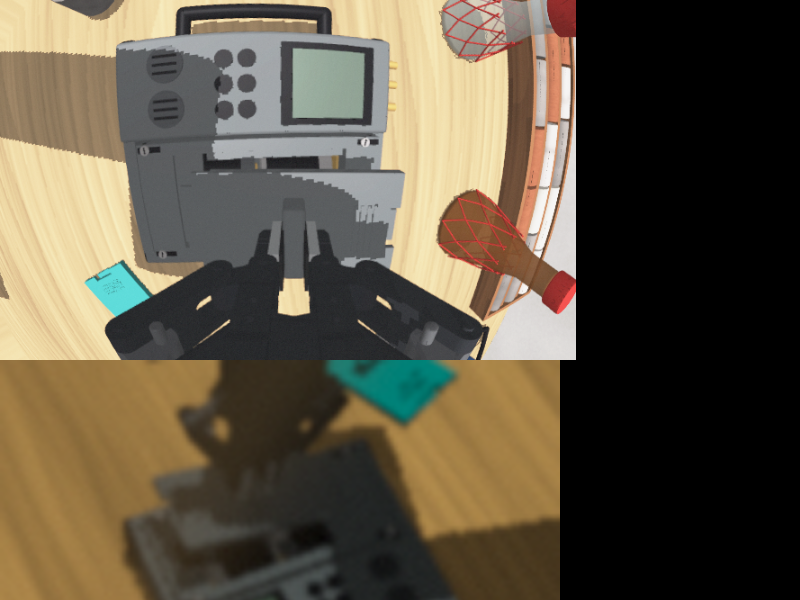

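The wrist view shows the cover tilted over the bay, with the lip on the left at (185,200) lined up with the opening and the +y bay edge at (270,150) parallel to the cover. I'll lower it towards the sill.

```bash
python3 -c "
from h import *
P,R=tcp_for_tip(-.057,-.004,.175);plan(P,R,4)"
```

```text
[0.0003, -0.0026, 0.0088] [0.0012, 0.0001, 0.0001]
[0.0003, -0.0026, 0.0089] [0.0012, 0.0001, 0.0001]
[0.0003, -0.0026, 0.0089] [0.0012, 0.0001, 0.0001]
[0.0003, -0.0026, 0.0089] [0.0012, 0.0001, 0.0001]
```

Emit:
{"api": "apply_moves", "payload": {"plan": [[0, -0.0026, 0.009, 0, 0, 0, 1], [0, -0.0026, 0.009, 0, 0, 0, 1], [0, -0.0026, 0.009, 0, 0, 0, 1], [0, -0.0024, 0.007, 0, 0, 0, 1], [0, 0, 0, 0, 0, 0, 1], [0, 0, 0, 0, 0, 0, 1]]}}

```text
t: 7.98
tcp_pos: [0.5161, -0.0066, 0.0812]
tool_rot: [0.735, 0.672, 0.06, 0.066]
force: [-0.0, -0.7, -0.7]
finger_gap: 0.12
gripper_force: 60.6
```

```bash
python3 -c "
from h import *
where()"
```

```text
t 7.975 tip x,y,z mm [-57.7651  -1.494   -3.9252] tilt deg 10.173690661893325 roll -0.010591445081846498 yaw err -0.027147728707687793 F [np.float64(0.03726015478192883), np.float64(-0.7331820732982958), np.float64(-0.6794769737485689)] T [ 0.0403  0.1331 -0.054 ] gap 0.12020641750470891 60.56429386138916
```

Emit:
{"api": "apply_moves", "payload": {"plan": [[0.0007, -0.0002, 0.001, 0, 0, 0, 1], [0, -0.0002, 0.001, 0, 0, 0, 1], [0, -0.0002, 0.001, 0, 0, 0, 1], [0, 0, 0, 0, 0, 0, 1]]}}

```text
t: 8.48
tcp_pos: [0.5159, -0.0058, 0.0782]
tool_rot: [0.735, 0.672, 0.06, 0.065]
force: [-0.1, 0.3, -1.1]
finger_gap: 0.12
gripper_force: 60.6
```

Emit:
{"api": "apply_moves", "payload": {"plan": [[0, -0.0002, 0.001, 0, 0, 0, 1], [0, 0, 0, 0, 0, 0, 1]]}}

```text
t: 8.72
tcp_pos: [0.5161, -0.0059, 0.0773]
tool_rot: [0.735, 0.672, 0.06, 0.066]
force: [-0.1, 0.2, 1.2]
finger_gap: 0.12
gripper_force: 60.9
```

Emit:
{"api": "apply_moves", "payload": {"plan": [[0, -0.0002, 0.001, 0, 0, 0, 1], [0, 0, 0, 0, 0, 0, 1]]}}

```text
t: 8.98
tcp_pos: [0.5164, -0.0059, 0.0766]
tool_rot: [0.735, 0.672, 0.06, 0.066]
force: [0.7, 0.3, 4.6]
finger_gap: 0.121
gripper_force: 61.5
```

Emit:
{"api": "apply_moves", "payload": {"plan": [[0, 0.0001, -0.0005, 0, 0, 0, 1], [0, -0.002, -0.00035, 0, 0, 0, 1], [0, -0.002, -0.00035, 0, 0, 0, 1], [0, -0.002, -0.00035, 0, 0, 0, 1], [0, -0.002, -0.00035, 0, 0, 0, 1], [0, 0, 0, 0, 0, 0, 1]]}}

```text
t: 9.72
tcp_pos: [0.5079, -0.0052, 0.0768]
tool_rot: [0.735, 0.672, 0.06, 0.066]
force: [3.5, -0.3, 5.7]
finger_gap: 0.12
gripper_force: 61.4
```

```bash
python3 -c "
from h import *
where()"
```

```text
t 9.725 tip x,y,z mm [-66.0397  -0.8517  -8.3742] tilt deg 10.199340668882646 roll -0.019898053167710098 yaw err -0.01865835013142337 F [np.float64(3.507311475922182), np.float64(0.05151427503898653), np.float64(5.693191379577931)] T [-0.0336 -0.2317 -0.0017] gap 0.11965833517124741 61.35781288146973
```

Emit:
{"api": "apply_moves", "payload": {"plan": [[0, 0.0001, -0.0006, 0, 0, 0, 1], [0, -0.002, -0.00035, 0, 0, 0, 1], [0, 0, 0, 0, 0, 0, 1]]}}

```text
t: 10.1
tcp_pos: [0.5049, -0.0047, 0.077]
tool_rot: [0.735, 0.672, 0.059, 0.065]
force: [0.7, -0.0, 3.4]
finger_gap: 0.121
gripper_force: 61.1
```

Emit:
{"api": "apply_moves", "payload": {"plan": [[0, -0.0015, -0.00025, 0, 0, 0, 1], [0, 0, 0, 0, 0, 0, 1]]}}

```text
t: 10.35
tcp_pos: [0.5037, -0.0046, 0.0771]
tool_rot: [0.735, 0.672, 0.059, 0.065]
force: [2.3, 0.3, 2.5]
finger_gap: 0.122
gripper_force: 61.0
```

Emit:
{"api": "apply_moves", "payload": {"plan": [[0, -0.001, -0.0002, 0, 0, 0, 1], [0, 0, 0, 0, 0, 0, 1]]}}

```text
t: 10.6
tcp_pos: [0.5029, -0.0046, 0.0771]
tool_rot: [0.735, 0.672, 0.06, 0.065]
force: [2.4, 0.1, 2.1]
finger_gap: 0.121
gripper_force: 61.0
```

Emit:
{"api": "apply_moves", "payload": {"plan": [[0, -0.001, -0.0002, 0, 0, 0, 1], [0, 0, 0, 0, 0, 0, 1]]}}

```text
t: 10.85
tcp_pos: [0.5019, -0.0045, 0.0772]
tool_rot: [0.735, 0.672, 0.06, 0.065]
force: [1.5, -0.6, 1.9]
finger_gap: 0.121
gripper_force: 60.9
```

Emit:
{"api": "apply_moves", "payload": {"plan": [[0, -0.0007, -0.0001, 0, 0, 0, 1], [0, 0, 0, 0, 0, 0, 1]]}}

```text
t: 11.1
tcp_pos: [0.5014, -0.0045, 0.0772]
tool_rot: [0.735, 0.672, 0.06, 0.065]
force: [0.4, -0.5, 1.8]
finger_gap: 0.117
gripper_force: 60.9
```

```bash
python3 -c "
from h import *
where()"
```

```text
t 11.1 tip x,y,z mm [-72.5973  -0.7259  -7.9171] tilt deg 10.149391771685833 roll -0.007868383602036995 yaw err -0.01946651936566393 F [np.float64(0.42971057157043435), np.float64(-0.45164385196742696), np.float64(1.8377966970358781)] T [-0.0251 -0.0835 -0.0022] gap 0.11650531400488143 60.943955183029175
```

Almost at the predicted stop. I'll keep going in small steps.

Emit:
{"api": "apply_moves", "payload": {"plan": [[0, -0.0007, -0.0001, 0, 0, 0, 1], [0, 0, 0, 0, 0, 0, 1]]}}

```text
t: 11.35
tcp_pos: [0.5007, -0.0045, 0.0772]
tool_rot: [0.735, 0.672, 0.06, 0.065]
force: [1.6, -1.2, 0.7]
finger_gap: 0.123
gripper_force: 60.9
```

Emit:
{"api": "apply_moves", "payload": {"plan": [[0, -0.0007, -0.0001, 0, 0, 0, 1], [0, 0, 0, 0, 0, 0, 1]]}}

```text
t: 11.6
tcp_pos: [0.5004, -0.0045, 0.0773]
tool_rot: [0.735, 0.672, 0.06, 0.066]
force: [3.1, -1.1, 1.6]
finger_gap: 0.119
gripper_force: 60.9
```

Emit:
{"api": "apply_moves", "payload": {"plan": [[0, -0.0007, -0.0001, 0, 0, 0, 1], [0, 0, 0, 0, 0, 0, 1]]}}

```text
t: 11.85
tcp_pos: [0.5003, -0.0046, 0.0774]
tool_rot: [0.735, 0.672, 0.06, 0.066]
force: [2.5, 0.7, 1.5]
finger_gap: 0.118
gripper_force: 60.9
```

Emit:
{"api": "apply_moves", "payload": {"plan": [[0, -0.0007, -0.0001, 0, 0, 0, 1], [0, 0, 0, 0, 0, 0, 1]]}}

```text
t: 12.1
tcp_pos: [0.5001, -0.0046, 0.0775]
tool_rot: [0.735, 0.672, 0.061, 0.067]
force: [5.2, 0.1, 2.2]
finger_gap: 0.12
gripper_force: 60.8
```

```bash
python3 -c "
from h import *
where();print(sense()['q'])"
```

```text
t 12.1 tip x,y,z mm [-73.7172  -0.928   -7.8172] tilt deg 10.350904545712856 roll -0.033195882837966914 yaw err -0.04232347311716543 F [np.float64(5.195557762003866), np.float64(0.5505434269037599), np.float64(2.1895672962017563)] T [ 0.0438 -0.7536 -0.0942] gap 0.11994389277056054 60.84862232208252
[-0.2501  0.5887  2.0052  0.0775  0.3703 -0.2296]
```

The lip has stopped: x stalls while Fx climbs to about 5 N, at the expected place. I'll ease the preload and swing down about the lip.

Emit:
{"api": "apply_moves", "payload": {"plan": [[0, 0.0007, 0.0001, 0, 0, 0, 1], [0, 0.0002, 0.0011, 0.016, 0, 0, 1], [0, 0.0002, 0.0011, 0.016, 0, 0, 1], [0, 0, 0, 0, 0, 0, 1]]}}

```text
t: 12.6
tcp_pos: [0.5008, -0.0046, 0.0751]
tool_rot: [0.736, 0.673, 0.049, 0.054]
force: [5.5, -0.2, 2.4]
finger_gap: 0.118
gripper_force: 61.1
```

```bash
python3 -c "
from h import *
where()"
```

```text
t 12.6 tip x,y,z mm [-73.9534  -0.8562  -7.9362] tilt deg 8.369941818459514 roll -0.020910429496466612 yaw err -0.012678644498018568 F [np.float64(5.482818062165652), np.float64(0.2731019286204107), np.float64(2.413931663077091)] T [-0.074  -0.6516 -0.1541] gap 0.11798429710774215 61.07499539852142
```

Emit:
{"api": "apply_moves", "payload": {"plan": [[0, 0.0002, 0.0011, 0.016, 0, 0, 1], [0, 0.0002, 0.0011, 0.016, 0, 0, 1], [0, 0, 0, 0, 0, 0, 1]]}}

```text
t: 12.98
tcp_pos: [0.5013, -0.0046, 0.073]
tool_rot: [0.737, 0.674, 0.038, 0.042]
force: [5.7, -0.2, 3.3]
finger_gap: 0.123
gripper_force: 61.1
```

```bash
python3 -c "
from h import *
where()"
```

```text
t 12.975 tip x,y,z mm [-74.0986  -0.823   -7.9356] tilt deg 6.548175001652422 roll -0.01933088260053181 yaw err -0.013483909379877087 F [np.float64(5.666688352790764), np.float64(0.35010900180514204), np.float64(3.3372774038689594)] T [-0.1173 -0.7575 -0.062 ] gap 0.12252179235287591 61.071136593818665
```

Emit:
{"api": "apply_moves", "payload": {"plan": [[0, 0.0003, 0.0011, 0.016, 0, 0, 1], [0, 0.0003, 0.0011, 0.014, 0, 0, 1], [0, 0, 0, 0, 0, 0, 1]]}}

```text
t: 13.35
tcp_pos: [0.5018, -0.0046, 0.071]
tool_rot: [0.737, 0.674, 0.028, 0.031]
force: [4.3, -1.4, 5.2]
finger_gap: 0.119
gripper_force: 61.3
```

```bash
python3 -c "
from h import *
where()"
```

```text
t 13.35 tip x,y,z mm [-74.2137  -0.8068  -7.8428] tilt deg 4.807628417720303 roll -0.018484580631117367 yaw err -0.008605822900596938 F [np.float64(4.384500419630753), np.float64(-1.003956818706582), np.float64(5.172276078758944)] T [-0.1234 -0.6754 -0.0492] gap 0.11920513745956154 61.2803989648819
```

Emit:
{"api": "apply_moves", "payload": {"plan": [[0, 0, 0, 0, 0, 0, 0.6], [0, 0, 0, 0, 0, 0, 0.2], [0, 0, 0, 0, 0, 0, 0], [0, 0, -0.01, 0, 0, 0, 0], [0, 0, -0.04, 0, 0, 0, 0], [0, 0, -0.04, 0, 0, 0, 0], [0, 0, -0.03, 0, 0, 0, 0], [0, 0, 0, 0, 0, 0, 0]]}}

```text
t: 14.35
tcp_pos: [0.4927, -0.0038, 0.193]
tool_rot: [0.737, 0.674, 0.03, 0.033]
force: [0.1, -0.2, -0.4]
finger_gap: 0.501
gripper_force: 0.0
```

```bash
python3 -c "
from h import *
where();import pickle
s=sense();im=snapshot('wrist')[:,:,::-1];pickle.dump(s,open('w4.pkl','wb'));cv2.imwrite('pics/w4.png',im);cv2.imwrite('pics/v4.png',cv2.resize(im[50:370,120:520],(750,600),interpolation=cv2.INTER_CUBIC));print(s['tcp_pos'])"
```

```text
t 14.35 tip x,y,z mm [-83.2893  -0.8117 113.8784] tilt deg 5.079298419336516 roll -0.05820715657096986 yaw err -0.001976759745460334 F [np.float64(0.15434076333606633), np.float64(-0.20966172540470418), np.float64(-0.363791508110494)] T [-0.0497  0.0412  0.025 ] gap 0.5008896633237979 0.0
[ 0.4927 -0.0038  0.193 ]
```

View pics/v4.png

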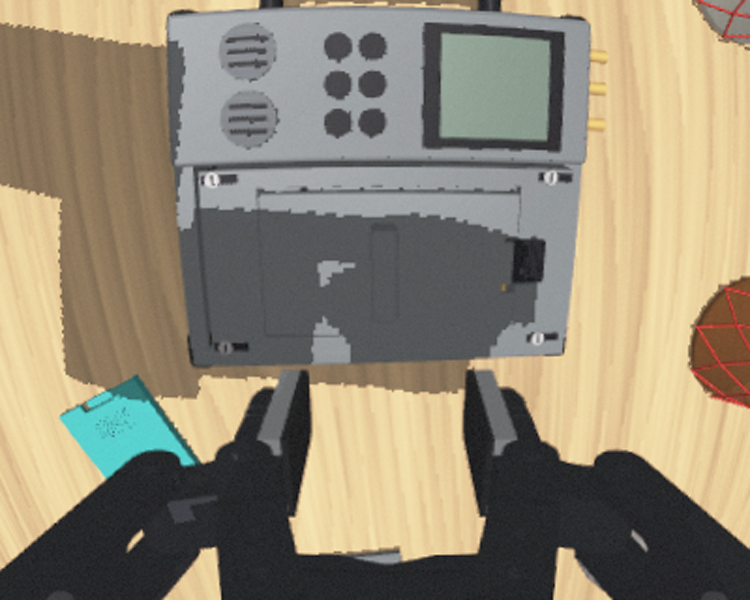

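The picture shows the cover lying in the bay, front edge against the rim (x≈262) and rear edge at 518 by the catch (527,260). It is still unsnapped. Next I shut the fingers and press on the ribbed spot, slightly forward of its middle to clear the catch.

```bash
python3 -c "
from h import *
P=C+AX*.037;P[2]=.085;print(P);plan(P,down(YAW),5)"
```

```text
[ 0.5443 -0.0076  0.085 ]
[0.0002, 0.0087, 0.0221] [0.0171, 0.0001, -0.0]
[0.0001, 0.009, 0.022] [0.0171, 0.0001, -0.0]
[0.0001, 0.0094, 0.0218] [0.0171, 0.0001, -0.0]
[0.0001, 0.0098, 0.0217] [0.0171, 0.0001, -0.0]
[0.0001, 0.0102, 0.0215] [0.0171, 0.0001, -0.0]
```

Emit:
{"api": "apply_moves", "payload": {"plan": [[0, 0.016, 0, 0.017, 0, 0, 1], [0, 0.016, 0.01, 0.017, 0, 0, 1], [0, 0.014, 0.02, 0.017, 0, 0, 1], [0, 0.001, 0.028, 0.017, 0, 0, 1], [0, 0, 0.03, 0.018, 0, 0, 1], [0, 0, 0.019, 0, 0, 0, 1], [0, 0, 0, 0, 0, 0, 1], [0, 0, 0, 0, 0, 0, 1]], "force": 40}}

```text
t: 15.4
tcp_pos: [0.5411, -0.0081, 0.0863]
tool_rot: [0.738, 0.675, -0.001, -0.001]
force: [-0.5, 1.0, 0.6]
finger_gap: 0.0
gripper_force: 0.0
```

```bash
python3 -c "
from h import *
where();s=sense();d=s['tcp_pos']-C;print(s['tcp_pos'],d@AX,d@AY)"
```

```text
t 15.4 tip x,y,z mm [-36.1179  -0.7153  13.5965] tilt deg -0.20223810596243122 roll -0.0019220590892599996 yaw err -0.025187900770512923 F [np.float64(-0.6235298223512957), np.float64(0.906230772637692), np.float64(0.5585996583311706)] T [ 0.0216 -0.0186  0.0192] gap 0.0001282422320062858 0.0
[ 0.5411 -0.0081  0.0863] 0.033927519774231675 -0.0007456165820517085
```

Now +4 mm in x and down towards contact at z of about 0.068.

Emit:
{"api": "apply_moves", "payload": {"plan": [[0.001, 0.004, 0.005, 0, 0, 0, 1], [0, 0, 0.006, 0, 0, 0, 1], [0, 0, 0.003, 0, 0, 0, 1], [0, 0, 0.001, 0, 0, 0, 1], [0, 0, 0, 0, 0, 0, 1]]}}

```text
t: 16.02
tcp_pos: [0.5453, -0.0075, 0.0715]
tool_rot: [0.738, 0.675, -0.001, -0.001]
force: [-0.2, 1.0, -0.0]
finger_gap: -0.003
gripper_force: 0.0
```

Emit:
{"api": "apply_moves", "payload": {"plan": [[0, 0, 0.001, 0, 0, 0, 1], [0, 0, 0.001, 0, 0, 0, 1], [0, 0, 0, 0, 0, 0, 1]]}}

```text
t: 16.4
tcp_pos: [0.5455, -0.0076, 0.0698]
tool_rot: [0.738, 0.675, -0.001, -0.001]
force: [-0.3, -0.1, 1.8]
finger_gap: -0.002
gripper_force: 1.1
```

Contact. I'll press on in 1 mm steps.

Emit:
{"api": "apply_moves", "payload": {"plan": [[0, 0, 0.001, 0, 0, 0, 1], [0, 0, 0.001, 0, 0, 0, 1], [0, 0, 0, 0, 0, 0, 1]]}}

```text
t: 16.77
tcp_pos: [0.5458, -0.0076, 0.0683]
tool_rot: [0.738, 0.675, -0.001, -0.0]
force: [-1.2, -0.5, 6.9]
finger_gap: -0.003
gripper_force: 3.2
```

Emit:
{"api": "apply_moves", "payload": {"plan": [[0, 0, 0.001, 0, 0, 0, 1], [0, 0, 0.001, 0, 0, 0, 1], [0, 0, 0, 0, 0, 0, 1]]}}

```text
t: 17.15
tcp_pos: [0.546, -0.0077, 0.0668]
tool_rot: [0.738, 0.675, -0.0, -0.0]
force: [-1.6, 0.4, 10.2]
finger_gap: 0.0
gripper_force: 5.0
```

Emit:
{"api": "apply_moves", "payload": {"plan": [[0, 0, 0.001, 0, 0, 0, 1], [0, 0, 0.0005, 0, 0, 0, 1], [0, 0, 0, 0, 0, 0, 1]]}}

```text
t: 17.52
tcp_pos: [0.5451, -0.0074, 0.0636]
tool_rot: [0.738, 0.675, -0.001, -0.001]
force: [0.1, 0.5, -0.6]
finger_gap: -0.002
gripper_force: 0.0
```

Emit:
{"api": "apply_moves", "payload": {"plan": [[0, 0, 0.001, 0, 0, 0, 1], [0, 0, 0, 0, 0, 0, 1]]}}

```text
t: 17.77
tcp_pos: [0.5452, -0.0074, 0.0632]
tool_rot: [0.738, 0.675, -0.001, -0.001]
force: [-1.9, 0.5, 3.6]
finger_gap: 0.0
gripper_force: 1.9
```

Emit:
{"api": "apply_moves", "payload": {"plan": [[0, 0, 0.001, 0, 0, 0, 1], [0, 0, 0, 0, 0, 0, 1]]}}

```text
t: 18.02
tcp_pos: [0.5453, -0.0074, 0.0631]
tool_rot: [0.738, 0.675, -0.001, -0.001]
force: [-2.1, 0.6, 9.8]
finger_gap: -0.001
gripper_force: 5.2
```

The force collapsed at z≈0.0636 and is now stiff at 0.063, so it has snapped. I'll retract and check.

Emit:
{"api": "apply_moves", "payload": {"plan": [[0, 0, -0.005, 0, 0, 0, 1], [0, 0, -0.025, 0, 0, 0, 1], [0, 0, -0.05, 0, 0, 0, 1], [0, -0.02, -0.05, 0, 0, 0, 1], [-0.02, -0.03, -0.03, 0, 0, 0, 1], [-0.04, 0, 0, 0, 0, 0, 1], [0, 0, 0, 0, 0, 0, 1], [0, 0, 0, 0, 0, 0, 1]]}}

```text
t: 19.02
tcp_pos: [0.4904, -0.0625, 0.2218]
tool_rot: [0.738, 0.674, -0.001, -0.002]
force: [-0.1, -0.0, 0.4]
finger_gap: -0.002
gripper_force: 0.0
```

```bash
python3 -c "
from h import *
s=sense();im=snapshot('wrist')[:,:,::-1];cv2.imwrite('pics/w5.png',im);u=proj('wrist',C,s).astype(int);print(s['tcp_pos'],s['force'],u)
x,y=max(u[0]-100,0),max(u[1]-75,0)
cv2.imwrite('pics/v5.png',cv2.resize(im[y:y+150,x:x+200],(800,600),interpolation=cv2.INTER_CUBIC))"
```

```text
[ 0.4904 -0.0625  0.2218] [-0.1049 -0.0116  0.4151] [338 123]
```

View pics/v5.png

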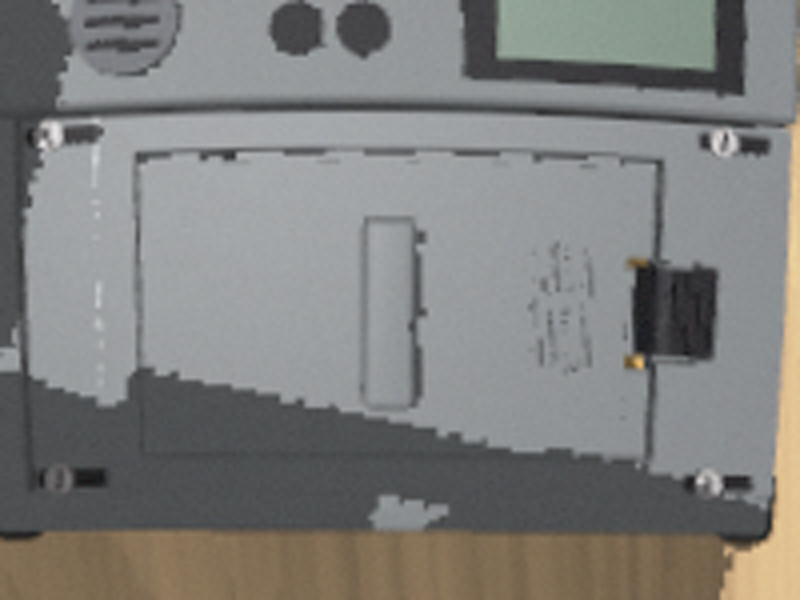

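The picture shows the cover flush with an even seam on every side (front x≈138, rear x≈655), and the catch at (675,312) sitting forward over the tab notch. I'm handing in.

```bash
python3 -c "
from station import *
print(sign_off())"
```

```text
the job is handed in; nothing more can be done
None
```

The battery cover is hooked in the slot and snapped shut; it looks flush in the last wrist picture, with the catch forward over its tab, and I handed the job in at about 19 s of the 61 s allowed.

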